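# Close the steriliser's tray drawers and start it

## Task

Both tray drawers of the white bench steriliser were left open. With the fingertips against their fronts, without taking hold of them or slamming them, push both drawers fully home, then press the green start button right down and let it come up again. Leave the red stop button unpressed, and everything else standing where it is.

Things in the scene. Friction and masses are not known exactly. Their poses are not given: they have to be found in the camera images.
- steriliser: White bench steriliser, fixed to the worktop: 250 mm deep (its x), 400 mm wide (its y), flat top 130 mm above the worktop. Origin at the centre of its underside; its z is up; its x points from the drawer fronts to the rear, so drawers are pushed shut along its +x. It stands at differing places and turned by up to 0.3 rad.
- left_drawer (a joint): How far the left tray drawer (at the steriliser's y = +98 mm) stands open, in m: 0 = fully home, up to 0.12. It slides with about 3 N of friction plus light damping (8 N s/m), has no spring or catch, stays where it is left and stops hard at 0.
- left_panel (a point): Centre of the outer face of the left drawer's cream front panel, moving with the drawer; axes as the steriliser's. The face is flat, 186 mm wide and 104 mm high (from 20 to 124 mm above the worktop), the panel 15 mm thick; dark finger recess drawn on it, no protruding handle. With the drawer home this point lies at steriliser x = -140 mm, y = +98 mm, z = 72 mm; the panel's back then meets the housing. Behind the panel is an open steel tray with instruments, fixed in it.
- left_edge (a point): Middle of the left front panel's top edge (half-way through its thickness, 7.5 mm behind the outer face, 124 mm above the worktop); axes as the steriliser's.
- right_drawer (a joint): The same for the right tray drawer (at the steriliser's y = -98 mm): 0 = fully home, 0.12 = fully open, in m; same friction, damping and stop.
- right_panel (a point): Centre of the outer face of the right drawer's front panel; sizes and axes as for the left one. Home: steriliser x = -140 mm, y = -98 mm, z = 72 mm.
- right_edge (a point): Middle of the right front panel's top edge, as for the left one.
- start (a joint): Travel of the green START button in m: 0 = up, 0.006 = fully down. A spring raises it again; fully down takes about 5 N.
- start_top (a point): Centre of the top of the green START button (30 mm across, in a black round housing on the steriliser's top, near the front). It is pressed straight down. Green and red may change places, about 140 mm apart.
- stop (a joint): Travel of the red STOP button in m: 0 = up, 0.006 = fully down.
- stop_top (a point): Centre of the top of the red STOP button, same size and housing as the green one.
- canister: Lidded steel canister, 98 mm across, 120 mm high, on the worktop beside the steriliser. Bystander: origin at the centre of its underside.
- spray: White spray-liquid bottle, 60 mm across, 160 mm high, on the worktop beside the steriliser. Bystander: origin at the centre of its underside.
- swab_jar: Glass jar with steel cap, 56 mm across, 70 mm high, on the rear half of the steriliser's top. Bystander: origin at the centre of its underside.
- steel_cup: Open steel cup, 60 mm across, 60 mm high, on the rear half of the steriliser's top. Bystander: origin at the centre of its underside.
- thermometer: Red hand-held thermometer lying on the worktop to the right, 50 x 100 x 28 mm. Bystander: origin at the centre of its underside.

How it is judged:
By the outcome, as a careful person would: the job done as asked, in the order asked, and still so for the second after the job is handed in, with the robot touching nothing.
It also fails if it takes over 54 s, if anything falls off the work surface, if the arm or the gripper's body presses on something with over 40 N, if the wrist force passes 120 N, or if a joint passes its speed limit or range.

## Robot

A 6-joint arm with a two-finger parallel gripper is mounted at the origin on the work surface. World frame = base frame: x ahead of the robot, y to its left, z up, the work surface at z = 0. Lengths are in m, angles in rad, forces in N, time in s.
With the tool pointing down it reaches from about 0.3 to 0.775 m from the base axis. Payload 14.6 kg.
Tool frame: the origin (TCP) lies at the very end of the fingers, on their centre line; the grasp point (between the pads) lies robot.grasp_offset behind it (robot.grasp_offset is the distance from the TCP to the grasp point, in m); x points along the fingers, y is the direction in which the jaws open and shut, and the axes are right-handed (so a half turn about x gives the same grasp; the last joint's range is limited). The gripper opens to 94 mm and grips with 3 to 60 N. Pads are 16 mm wide; open, the fingers measure 119 mm over their backs; the gripper's body (75 mm by 177 mm) begins 78 mm behind the grasp point.
Start: joints at [-1.205, 0.3, 1.521, -0, 1.321, -0.067], TCP at [0.231, -0.499, 0.168] pointing down, gripper open.
Joint ranges: [-3.03, 3.03], [-0.79, 2.21], [0.23, 2.52], [-1.04, 4.18], [0, 3.07], [-2.55, 2.55]. Speed limits (rad/s): [2.22, 2.22, 2.57, 3.14, 3.14, 3.14].

## Interface

Orientations are given as a unit quaternion [x, y, z, w].
In Python, from workcell import robot gives the robot as it stands. The module is installed in compiled form; this text tells all that it offers.
- The arm moves only by the tool carry_out, never from a script. Its argument "steps" is a list that holds one entry, the list of rows, each a list of 7 numbers: the turn, a rotation vector about the tool's x, y, z in degrees, then the shift along the tool's x, y, z in m, then the opening, from 0 (shut) to 1 (fully open). In form: [[[wx, wy, wz, tx, ty, tz, fingers], ...]]. A call has 1 to 10 rows; each row is the pose to reach, as a shift and turn from the pose commanded when the call began, along the tool's axes at that moment; what a row does not reach only later rows make up. A row lasts 1/12 s, in which the tool goes at most 41.7 mm and 7.16 degrees, less where a joint would pass 70% of its speed; a pose out of reach is approached as far as the arm can. A call with a gripper value outside its range is refused whole. The fingers move at their own pace and stop on an object; "grip_force" is the grip in N (left out, the last holds). Time passes only in rows, so rows that repeat a pose let the fingers close. It gives the time, the measured TCP pose, the force and the opening at its end, in the units of the state.
- robot.sense(): the state, without advancing time (a new reading comes with each control period).
- robot.snapshot(name): name is "scene" or "top" or "wrist"; returns a dict with "pixels" (480x640x3 uint8, red, green, blue), "vertical_fov" (degrees; the focal length in pixels is half the picture's height over the tangent of half this angle, whatever the lens; pixels are square), "cx", "cy" (the principal point, pixels), "R" (3x3) and "t" (3): a world point X has camera coordinates R X + t. Camera axes: x right, y down, z forward; pixel columns grow to the right and rows downward; lengths in m; the calibration is good to about 2 mm. A picture is of the moment at which its call begins. There is no depth.
- robot.sign_off(): hands the job in, once; it reports no verdict.
The state is a dict: "t": time; "joints": joint angles; "joint_vel": joint speeds; "effort": joint torques, N m; "tcp_pos": TCP position; "ee_rot": TCP orientation; "contact_force": force on the tool from outside, world axes, zero at the start; "moment": the same for the moment, N m; "gripper_width": opening from 0.0 (shut) to 1.0 (fully open).
Only numpy, scipy, OpenCV 4.12 (cv2) and the standard library are available. Lean on these libraries where they do the work, as an engineer would, in place of code of your own. Each camera call takes 0.05 s, during which the arm holds its last target. There are 200 camera calls.

## Working session

There is one attempt and no reset: what is moved stays moved. The work goes in short steps, Python scripts to look and compute and a tool call to move; the robot and the scene stay as the last step left them, time stands still between calls to the robot, and variables do not carry over. Pictures are saved under pics/ and viewed, about 8 in all and at most 12, crops included, and the job is handed in when it is done.

Besides the shell and the picture viewer there is one more tool, called after "Emit:" as name(argument=value, ...) on one line, values as JSON. carry_out: Moves the arm, as the interface text tells. Its arguments: {"type":"object","properties":{"steps":{"type":"array"},"grip_force":{"type":"number"}},"required":["steps"]}

```bash
mkdir -p pics
cat > h.py <<'E'
import numpy as np, cv2
from workcell import robot
from scipy.spatial.transform import Rotation as Ro
def snap(name,fn):
    s=robot.snapshot(name); np.savez('pics/'+fn+'.npz',**{k:np.array(v) for k,v in s.items()})
    cv2.imwrite('pics/'+fn+'.png',s['pixels'][:,:,::-1]); return s
def load(fn): return np.load('pics/'+fn+'.npz')
def K(s):
    f=240/np.tan(np.radians(float(s['vertical_fov']))/2); return f,float(s['cx']),float(s['cy'])
def at_z(s,u,v,z):
    f,cx,cy=K(s); R=s['R'];t=s['t']; d=R.T@np.array([(u-cx)/f,(v-cy)/f,1]); c=-R.T@t
    return c+d*(z-c[2])/d[2]
def proj(s,X):
    f,cx,cy=K(s); p=s['R']@np.array(X)+s['t']; return np.array([f*p[0]/p[2]+cx,f*p[1]/p[2]+cy])
E
python3 - <<'E'
from h import *
for n in('scene','top'):
    s=snap(n,n+'0'); print(n,s['vertical_fov'],s['cx'],s['cy'],-s['R'].T@s['t'])
print(robot.sense(),robot.grasp_offset)
E
```

```text
scene 54.24515035956447 317.2304500485949 241.12236856633018 [ 0.73644468 -0.67079947  1.11085168]
top 52.24678327617941 317.7599916732779 239.27683905294217 [ 0.51852629 -0.0475954   1.14954757]
{'t': 0.1, 'joints': array([-1.20457296e+00,  3.00401645e-01,  1.52150166e+00,  1.43824676e-05,
        1.32064854e+00, -6.65573438e-02]), 'joint_vel': array([-0.00030182,  0.00031713, -0.00095849, -0.00117867, -0.00136809,
       -0.00072085]), 'effort': array([ 2.73278038e-04, -5.32642758e+01, -3.53283691e+01,  7.08981394e-02,
        2.34978728e-02, -4.38114910e-05]), 'tcp_pos': array([ 0.23060101, -0.49904725,  0.16775803]), 'ee_rot': array([-0.69057066, -0.15215458,  0.69066216, -0.15148245]), 'contact_force': array([-0.24284851, -0.38689807, -0.86299797]), 'moment': array([-0.00579275,  0.03409886, -0.02778616]), 'gripper_width': 1.0001505910252773} 0.0188
```

View pics/top0.png

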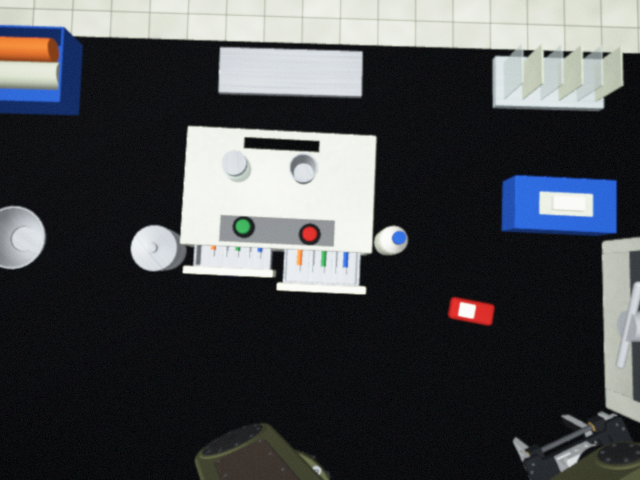

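View pics/scene0.png

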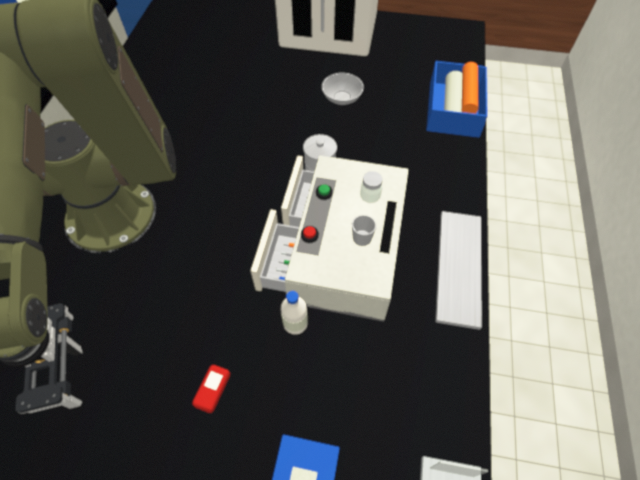

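The top view shows the steriliser's top corners near (187,126), (376,136), (372,253) and (181,243). Green is at (243,226) and red at (310,234). The left panel runs (184,270)–(274,274) and the right (277,288)–(366,291). I'll enlarge it.

Run:
```python
from h import *
s=load('top0'); c=s['pixels'][200:310,165:415,::-1]
cv2.imwrite('pics/c1.png',cv2.resize(c,None,fx=3.2,fy=3.2,interpolation=cv2.INTER_CUBIC))
P=lambda u,v,z:at_z(s,u,v,z)
rl,rr,fr,fl=[P(*q,.13) for q in((187,126),(376,136),(372,253),(181,243))]
for n,v in(('rl-rr',rl-rr),('fl-fr',fl-fr),('rl-fl',rl-fl),('rr-fr',rr-fr)): print(n,np.linalg.norm(v),np.arctan2(v[1],v[0]))
print((rl+rr+fr+fl)/4)
for n,q in dict(green=(243,226,.15),red=(310,234,.15),can=(152,248,.12),spray=(397,238,.16),jar=(235,160,.2),cup=(303,162,.19),LL=(184,268,.124),LR=(274,271,.124),RL=(277,286,.124),RR=(366,288,.124)).items(): print(n,P(*q).round(4))
```

```text
rl-rr 0.4003104031173413 1.5438822415249382
fl-fr 0.39765386163040173 1.5394407314313552
rl-fl 0.2474672893220703 -0.011471236026978707
rr-fr 0.2492066639111981 -0.02225534707168763
[0.69506364 0.01178586 0.13      ]
green [0.6135 0.083  0.15  ]
red [ 0.6001 -0.0543  0.15  ]
can [0.566  0.2749 0.12  ]
spray [ 0.5949 -0.2315  0.16  ]
jar [0.7383 0.096  0.2   ]
cup [ 0.74   -0.0371  0.19  ]
LL [0.5256 0.2059 0.124 ]
LR [0.5231 0.019  0.124 ]
RL [0.492 0.012 0.124]
RR [ 0.4914 -0.1739  0.124 ]
```

View pics/c1.png

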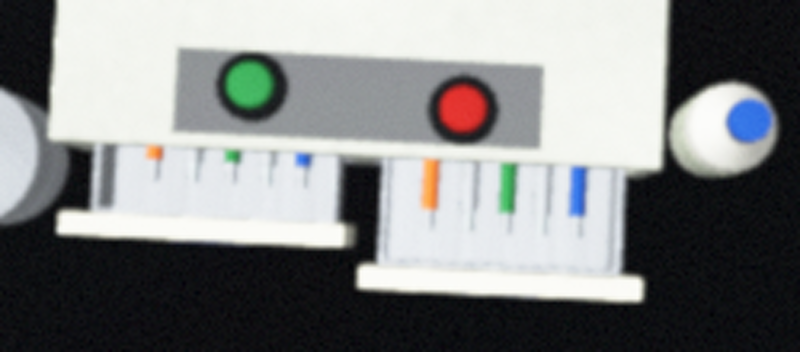

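The crop shows green at full-picture (242.8,226.6), red at (309.7,234.1), and both panels parallel to the housing front. Next I triangulate the buttons and work out the approach.

```bash
cat >> h.py <<'E'
def tri(a,pa,b,pb):
    A=[]
    for s,(u,v) in((a,pa),(b,pb)):
        f,cx,cy=K(s); M=np.c_[s['R'],s['t']]
        A+=[(u-cx)/f*M[2]-M[0],(v-cy)/f*M[2]-M[1]]
    A=np.array(A); return np.linalg.lstsq(A[:,:3],-A[:,3],rcond=None)[0]
YAW=-.026
def tgt(yaw=YAW): # tool x down, tool y=+yst, tool z=+xst
    c,s_=np.cos(yaw),np.sin(yaw); return np.array([[0,-s_,c],[0,c,s_],[-1,0,0]])
def row(p,yaw=YAW):
    s=robot.sense(); R0=Ro.from_quat(s['ee_rot']); 
    w=np.degrees((R0.inv()*Ro.from_matrix(tgt(yaw))).as_rotvec()); t=R0.inv().apply(np.array(p)-s['tcp_pos'])
    print('tcp',s['tcp_pos'].round(4),'row',w.round(2),t.round(4),'j',s['joints'].round(2))
E
python3 - <<'E'
from h import *
a=load('top0');b=load('scene0')
print(tri(a,(242.8,226.6),b,(324,189.5)),tri(a,(309.7,234.1),b,(310,233)))
# fine centroids
for s,n in((a,'t'),(b,'s')):
    p=s['pixels'].astype(int); r,g,bl=p[...,0],p[...,1],p[...,2]
    for nm,m in(('g',(g>r+50)&(g>bl+50)),('r',(r>g+80)&(r>bl+80))):
        k,_,st,c=cv2.connectedComponentsWithStats(m.astype(np.uint8)); print(n,nm,[(st[i][4],c[i].round(1)) for i in range(1,k) if st[i][4]>30])
q=lambda x,y:at_z(a,165+x/3.2,200+y/3.2,.124).round(4)
print('Lfront',q(57,233),q(345,246),'Lback',q(57,212),q(352,226),'Rfront',q(358,287),q(642,301),'Rback',q(360,265),q(643,279))
row((.42,-.08,.168))
E
```

```text
[0.61321185 0.08393047 0.14735221] [ 0.60151166 -0.05335176  0.14350687]
t g [(np.int32(160), array([242.4, 225.8])), (np.int32(47), array([323.1, 257.8]))]
t r [(np.int32(1053), array([24.2, 48. ])), (np.int32(174), array([309.2, 233.4])), (np.int32(34), array([299.8, 256.8])), (np.int32(737), array([472.2, 311.1]))]
s g [(np.int32(84), array([323.9, 188.9]))]
s r [(np.int32(713), array([470.1,  87. ])), (np.int32(117), array([309.3, 231.5])), (np.int32(802), array([210.2, 390.4]))]
Lfront [0.5156 0.208  0.124 ] [0.5108 0.0212 0.124 ] Lback [0.5292 0.2085 0.124 ] [0.5239 0.017  0.124 ] Rfront [0.4844 0.012  0.124 ] [ 0.4788 -0.1733  0.124 ] Rback [0.4987 0.0111 0.124 ] [ 0.4931 -0.1738  0.124 ]
tcp [ 0.2306 -0.499   0.1678] row [-1.5371e+02 -7.0000e-02  1.0000e-02] [ 1.000e-04 -3.010e-01 -3.477e-01] j [-1.2   0.3   1.52  0.    1.32 -0.07]
```

```bash
cat >> h.py <<'E'
_t=tgt
def tgt(yaw=YAW): return _t(yaw)@np.diag([1,-1,-1])
E
python3 -c "
from h import *
row((.42,-.08,.168))"
```

```text
tcp [ 0.2306 -0.499   0.1678] row [2.629e+01 1.000e-02 5.000e-02] [ 1.000e-04 -3.010e-01 -3.477e-01] j [-1.2   0.3   1.52  0.    1.32 -0.07]
```

Emit:
carry_out(steps=[[[26.3, 0, 0, 0, -0.301, -0.348, 0], [26.3, 0, 0, 0, -0.301, -0.348, 0], [26.3, 0, 0, 0, -0.301, -0.348, 0], [26.3, 0, 0, 0, -0.301, -0.348, 0], [26.3, 0, 0, 0, -0.301, -0.348, 0], [26.3, 0, 0, 0, -0.301, -0.348, 0], [26.3, 0, 0, 0, -0.301, -0.348, 0], [26.3, 0, 0, 0, -0.301, -0.348, 0], [26.3, 0, 0, 0, -0.301, -0.348, 0], [26.3, 0, 0, 0, -0.301, -0.348, 0]]], grip_force=20)

```text
t: 0.93
tcp_pos: [0.4013, -0.1207, 0.1683]
ee_rot: [0.707, -0.009, -0.707, -0.009]
contact_force: [1.3, -1.1, 0.5]
gripper_width: 0.331
```

```bash
python3 -c "
from h import *
row((.42,-.08,.09))"
```

```text
tcp [ 0.4013 -0.1207  0.1683] row [-0.02 -0.01 -0.01] [ 0.0783 -0.0412 -0.0176] j [-0.38  0.    1.86 -0.    1.28  1.22]
```

Emit:
carry_out(steps=[[[0, 0, 0, 0.04, -0.041, -0.018, 0], [0, 0, 0, 0.078, -0.041, -0.018, 0], [0, 0, 0, 0.078, -0.041, -0.018, 0], [0, 0, 0, 0.078, -0.041, -0.018, 0], [0, 0, 0, 0.078, -0.041, -0.018, 0], [0, 0, 0, 0.078, -0.041, -0.018, 0]]])

```text
t: 1.43
tcp_pos: [0.4208, -0.0834, 0.092]
ee_rot: [0.708, -0.01, -0.706, -0.01]
contact_force: [0.6, -0.2, 0.5]
gripper_width: 0.005
```

```bash
python3 -c "
from h import *
row((.47,-.08,.09))
row((.5525,-.0826,.09))"
```

```text
tcp [ 0.4208 -0.0834  0.092 ] row [-0.09 -0.12 -0.04] [ 0.0021 -0.0047 -0.0491] j [-0.28  0.11  1.94 -0.    1.09  1.32]
tcp [ 0.4208 -0.0834  0.092 ] row [-0.09 -0.12 -0.04] [ 0.0022 -0.0044 -0.1317] j [-0.28  0.11  1.94 -0.    1.09  1.32]
```

Emit:
carry_out(steps=[[[0, 0, 0, 0, 0, -0.02, 0], [0, 0, 0, 0, 0, -0.035, 0], [0, 0, 0, 0, 0, -0.042, 0], [0, 0, 0, 0, 0, -0.046, 0], [0, 0, 0, 0, 0, -0.05, 0], [0, 0, 0, 0, 0, -0.054, 0], [0, 0, 0, 0, 0, -0.058, 0], [0, 0, 0, 0, 0, -0.062, 0], [0, 0, 0, 0, 0, -0.066, 0], [0, 0, 0, 0, 0, -0.07, 0]]])

```text
t: 2.27
tcp_pos: [0.4904, -0.084, 0.0903]
ee_rot: [0.707, -0.009, -0.707, -0.009]
contact_force: [0.1, -0.3, -0.0]
gripper_width: 0.003
```

Run:
```python
from h import *
s=snap('top','t1'); c=s['pixels'][190:320,150:420,::-1]; c=cv2.resize(c,None,fx=2.4,fy=2.4,interpolation=3)
w=snap('scene','s1'); d=w['pixels'][120:330,190:420,::-1]; d=cv2.resize(d,None,fx=2.1,fy=2.1)
H=max(c.shape[0],d.shape[0]); o=np.zeros((c.shape[0]+d.shape[0]-180,800,3),np.uint8)
cv2.imwrite('pics/m1.png',cv2.resize(np.vstack([c,np.hstack([d,np.zeros((d.shape[0],c.shape[1]-d.shape[1],3),np.uint8)])]),None,fx=.79,fy=.79))
print(robot.sense()['contact_force'],proj(s,(.4904,-.084,.09)))
```

```text
[ 0.00153392 -0.10936207 -0.10833412] [322.46819354 287.2310674 ]
```

View pics/m1.png

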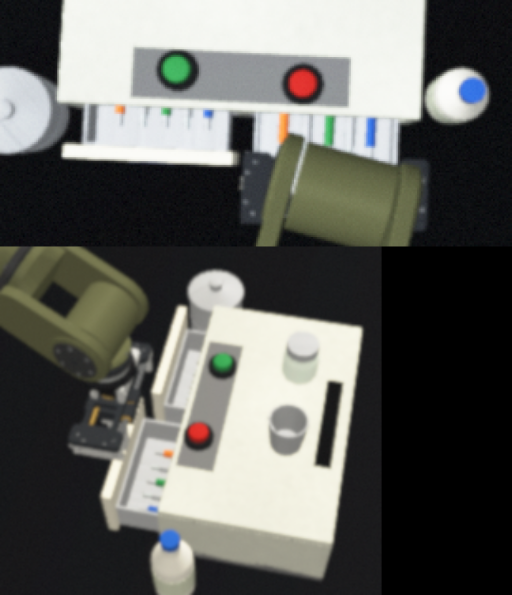

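The picture shows the fingers just in front of the right panel, whose near corner is at about scene (255,273), much as before. I continue slowly and watch the force.

Emit:
carry_out(steps=[[[0, 0, 0, 0, 0, -0.003, 0], [0, 0, 0, 0, 0, -0.006, 0], [0, 0, 0, 0, 0, -0.009, 0], [0, 0, 0, 0, 0, -0.012, 0]]])

```text
t: 2.7
tcp_pos: [0.5024, -0.0844, 0.0903]
ee_rot: [0.707, -0.009, -0.707, -0.009]
contact_force: [0.1, 0.4, -0.4]
gripper_width: 0.001
```

Run:
```python
from h import *
a=load('s1'); b=snap('scene','s2'); print(robot.sense()['contact_force'])
f=lambda s:cv2.resize(s['pixels'][180:330,230:330,::-1],None,fx=3.8,fy=3.8,interpolation=3)
cv2.imwrite('pics/m2.png',np.hstack([f(load('scene0')),f(b)]))
```

```text
[ 0.36756182 -0.32575645 -0.17455969]
```

View pics/m2.png

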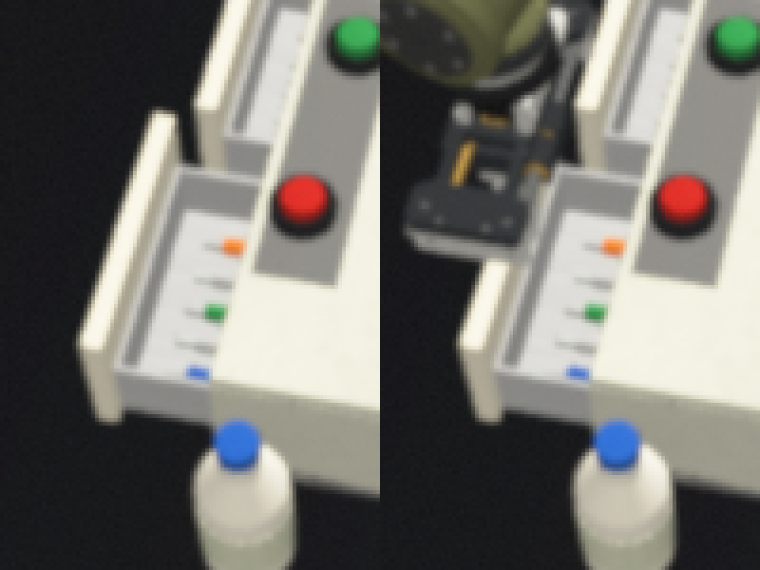

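The right drawer hasn't moved, though the TCP reads beyond my estimate of its face. I'll check the camera and TCP agreement against the known start pose.

Run:
```python
from h import *
a=load('top0');b=load('scene0')
p=np.array([.2306,-.499,.1678]); y=Ro.from_quat([-0.69057066,-0.15215458,0.69066216,-0.15148245]).as_matrix()[:,1]
for s in(a,b): print([proj(s,p+k*.0595*y).round(1) for k in(-1,0,1)])
b2=load('s2'); print(proj(b2,(.5024,-.0844,.0903)),proj(b2,(.482,-.08,.124)),proj(b2,(.4788,-.1733,.124)))
print(np.abs(b2['R']-b['R']).max(),b2['t']-b['t'])
w=snap('wrist','w1'); print(proj(w,(.5024,-.0844,.0903)), -w['R'].T@w['t'])
o=np.hstack([cv2.resize(a['pixels'][360:480,480:640,::-1],(400,300)),cv2.resize(b['pixels'][290:430,10:130,::-1],(257,300))])
cv2.imwrite('pics/m3.png',np.vstack([o,cv2.resize(w['pixels'][:,:,::-1],(400,300)) if 0 else np.hstack([cv2.resize(w['pixels'][:,:,::-1],(400,300)),np.zeros((300,257,3),np.uint8)])]))
```

```text
[array([503.8, 436.7]), array([530.8, 424.1]), array([557.5, 411.6])]
[array([ 85.8, 354.7]), array([ 85.7, 382.8]), array([ 85.6, 412.8])]
[269.4046493  248.83389287] [260.63065943 239.12423732] [249.9258678 271.3420457]
0.0 [0. 0. 0.]
[322.21771315 263.64318275] [ 0.58750982 -0.08612554  0.30694915]
```

View pics/m3.png

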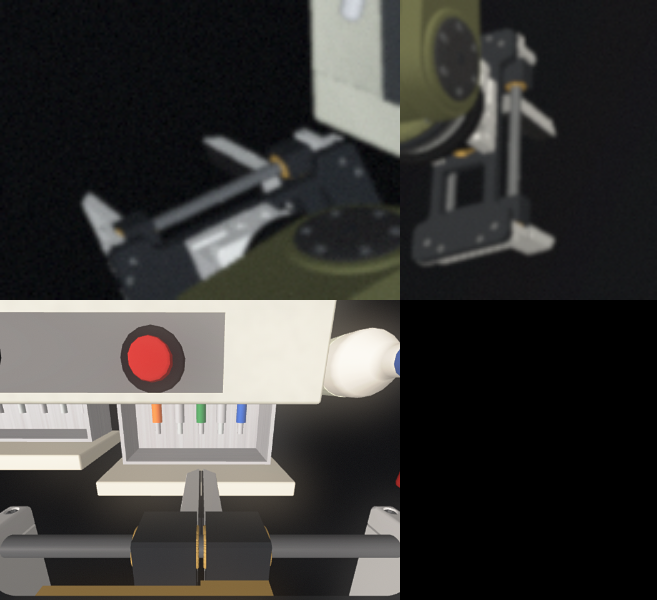

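The wrist view shows the tips over the inner face of the right panel. So the real fingertips ride higher than the TCP reading, and they skimmed over the panel's top edge. I'll quantify that.

Run:
```python
from h import *
a=load('top0');b=load('scene0');w=load('w1')
print('start tip tri',tri(a,(538.5,427),b,(81.5,377)))
for z in(.09,.1,.11,.12,.13,.14): print(z,proj(w,(.5024,-.0844,z)).round(1),proj(w,(.51,-.0844,z)).round(1))
print([at_z(w,u,v,.124).round(4) for u,v in((155,312),(471,312),(157,296),(470,296))])
g=w['pixels'][240:320,250:390,::-1]; cv2.imwrite('pics/m4.png',cv2.resize(g,None,fx=5,fy=5,interpolation=3))
```

```text
start tip tri [ 0.23674286 -0.4967588   0.20451969]
0.09 [322.2 263.5] [321.9 252.8]
0.1 [322.2 269.2] [321.9 258.1]
0.11 [322.3 275.4] [322.  263.9]
0.12 [322.3 282.3] [322.  270.2]
0.13 [322.4 289.8] [322.  277.2]
0.14 [322.4 298. ] [322.  284.9]
[array([0.4877, 0.0145, 0.124 ]), array([ 0.4829, -0.1714,  0.124 ]), array([0.498 , 0.0117, 0.124 ]), array([ 0.4933, -0.1699,  0.124 ])]
```

View pics/m4.png

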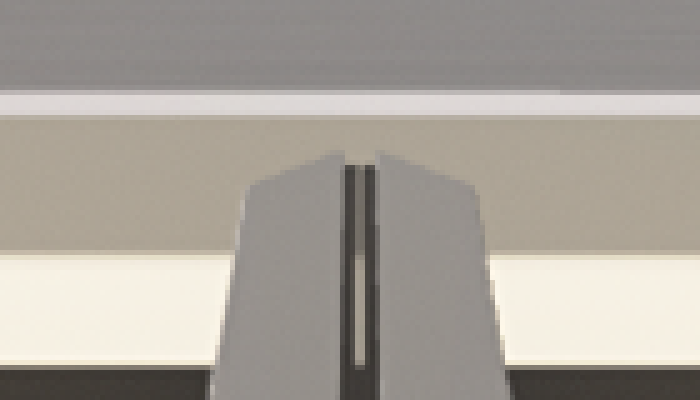

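The closed fingertip edge is at wrist v≈270, which puts the tips at z≈0.125. That is about 36 mm above the reported TCP, and the start-pose triangulation agrees (0.2045 against 0.168). I'll apply that offset, back out over the top and come down in front of the panel.

Emit:
carry_out(steps=[[[0, 0, 0, -0.02, 0, 0, 0], [0, 0, 0, -0.02, 0, 0.03, 0], [0, 0, 0, -0.02, 0, 0.06, 0], [0, 0, 0, -0.02, 0, 0.08, 0], [0, 0, 0, -0.01, 0, 0.08, 0], [0, 0, 0, 0.02, 0, 0.08, 0], [0, 0, 0, 0.04, 0, 0.08, 0], [0, 0, 0, 0.04, 0, 0.08, 0], [0, 0, 0, 0.04, 0, 0.08, 0]]])

```text
t: 3.55
tcp_pos: [0.422, -0.0822, 0.05]
ee_rot: [-0.706, 0.009, 0.708, 0.009]
contact_force: [0.1, -0.5, 0.3]
gripper_width: 0.007
```

Emit:
carry_out(steps=[[[0, 0, 0, 0, 0, -0.015, 0], [0, 0, 0, 0, 0, -0.03, 0], [0, 0, 0, 0, 0, -0.04, 0], [0, 0, 0, 0, 0, -0.044, 0], [0, 0, 0, 0, 0, -0.048, 0], [0, 0, 0, 0, 0, -0.052, 0], [0, 0, 0, 0, 0, -0.056, 0], [0, 0, 0, 0, 0, -0.06, 0], [0, 0, 0, 0, 0, -0.064, 0]]])

```text
t: 4.3
tcp_pos: [0.4862, -0.084, 0.0504]
ee_rot: [-0.707, 0.009, 0.707, 0.009]
contact_force: [-3.7, 0.3, 2.8]
gripper_width: 0.005
```

Contact at 3.7 N, as expected from friction plus damping.

Emit:
carry_out(steps=[[[0, 0, 0, 0, 0, -0.004, 0], [0, 0, 0, 0, 0, -0.008, 0], [0, 0, 0, 0, 0, -0.012, 0], [0, 0, 0, 0, 0, -0.016, 0], [0, 0, 0, 0, 0, -0.02, 0], [0, 0, 0, 0, 0, -0.024, 0], [0, 0, 0, 0, 0, -0.028, 0], [0, 0, 0, 0, 0, -0.032, 0], [0, 0, 0, 0, 0, -0.036, 0], [0, 0, 0, 0, 0, -0.04, 0]]])

```text
t: 5.13
tcp_pos: [0.5265, -0.085, 0.0502]
ee_rot: [-0.707, 0.009, 0.707, 0.009]
contact_force: [-3.8, -1.8, 3.4]
gripper_width: 0.004
```

Emit:
carry_out(steps=[[[0, 0, 0, 0, 0, -0.002, 0], [0, 0, 0, 0, 0, -0.004, 0], [0, 0, 0, 0, 0, -0.006, 0], [0, 0, 0, 0, 0, -0.008, 0], [0, 0, 0, 0, 0, -0.01, 0], [0, 0, 0, 0, 0, -0.012, 0]]])

```text
t: 5.63
tcp_pos: [0.5382, -0.0853, 0.0502]
ee_rot: [-0.707, 0.009, 0.707, 0.009]
contact_force: [-3.8, -0.8, -0.1]
gripper_width: 0.004
```

Run:
```python
from h import *
s=robot.sense(); print(s['tcp_pos'],s['contact_force'])
w=snap('wrist','w2'); cv2.imwrite('pics/m5.png',w['pixels'][:,:,::-1])
```

```text
[ 0.53818363 -0.08532062  0.05017237] [-3.81369302 -0.8184092  -0.1311847 ]
```

View pics/m5.png

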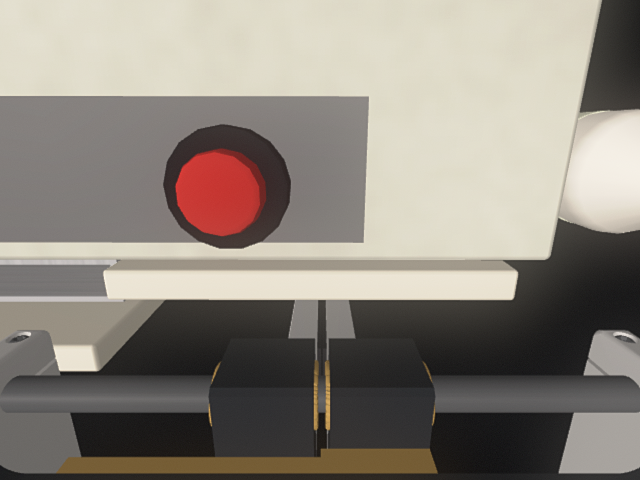

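The right panel (top edge at rows 270–298) is nearly against the housing front at row 258. I continue at 1 mm per row until the stop shows in the force.

Emit:
carry_out(steps=[[[0, 0, 0, 0, 0, -0.001, 0], [0, 0, 0, 0, 0, -0.002, 0], [0, 0, 0, 0, 0, -0.003, 0], [0, 0, 0, 0, 0, -0.004, 0], [0, 0, 0, 0, 0, -0.005, 0]]])

```text
t: 6.1
tcp_pos: [0.5431, -0.0854, 0.0502]
ee_rot: [-0.707, 0.009, 0.707, 0.009]
contact_force: [-2.4, -0.5, 0.1]
gripper_width: 0.004
```

Emit:
carry_out(steps=[[[0, 0, 0, 0, 0, -0.001, 0], [0, 0, 0, 0, 0, -0.002, 0], [0, 0, 0, 0, 0, -0.003, 0]]])

```text
t: 6.35
tcp_pos: [0.5445, -0.0854, 0.0502]
ee_rot: [-0.706, 0.009, 0.709, 0.009]
contact_force: [-25.0, -0.5, 14.2]
gripper_width: 0.007
```

The hard stop came at TCP x=0.5445, exactly where predicted. Next I back off and shift to the left panel.

Emit:
carry_out(steps=[[[0, 0, 0, 0, 0, 0.03, 0], [0, 0, 0, 0, 0, 0.06, 0], [0, 0, 0, 0, 0, 0.09, 0], [0, 0, 0, 0, -0.04, 0.09, 0], [0, 0, 0, 0, -0.08, 0.09, 0], [0, 0, 0, 0, -0.12, 0.09, 0], [0, 0, 0, 0, -0.16, 0.09, 0], [0, 0, 0, 0, -0.198, 0.09, 0], [0, 0, 0, 0, -0.198, 0.09, 0], [0, 0, 0, 0, -0.198, 0.09, 0]]])

```text
t: 7.18
tcp_pos: [0.4616, 0.1165, 0.0504]
ee_rot: [0.707, -0.008, -0.707, -0.008]
contact_force: [0.3, -1.1, -0.1]
gripper_width: 0.004
```

Emit:
carry_out(steps=[[[0, 0, 0, 0, 0, -0.015, 0], [0, 0, 0, 0, 0, -0.03, 0], [0, 0, 0, 0, 0, -0.036, 0], [0, 0, 0, 0, 0, -0.04, 0], [0, 0, 0, 0, 0, -0.044, 0], [0, 0, 0, 0, 0, -0.048, 0], [0, 0, 0, 0, 0, -0.052, 0], [0, 0, 0, 0, 0, -0.056, 0], [0, 0, 0, 0, 0, -0.06, 0]]])

```text
t: 7.93
tcp_pos: [0.5213, 0.1131, 0.0501]
ee_rot: [-0.707, 0.009, 0.707, 0.009]
contact_force: [-3.9, -2.9, -0.0]
gripper_width: 0.003
```

Emit:
carry_out(steps=[[[0, 0, 0, 0, 0, -0.003, 0], [0, 0, 0, 0, 0, -0.006, 0], [0, 0, 0, 0, 0, -0.009, 0], [0, 0, 0, 0, 0, -0.012, 0], [0, 0, 0, 0, 0, -0.015, 0], [0, 0, 0, 0, 0, -0.018, 0], [0, 0, 0, 0, 0, -0.02, 0], [0, 0, 0, 0, 0, -0.022, 0], [0, 0, 0, 0, 0, -0.023, 0], [0, 0, 0, 0, 0, -0.024, 0]]])

```text
t: 8.77
tcp_pos: [0.5454, 0.1126, 0.0502]
ee_rot: [-0.707, 0.009, 0.707, 0.009]
contact_force: [-3.1, -1.2, -2.2]
gripper_width: 0.005
```

Emit:
carry_out(steps=[[[0, 0, 0, 0, 0, -0.001, 0], [0, 0, 0, 0, 0, -0.002, 0], [0, 0, 0, 0, 0, -0.003, 0], [0, 0, 0, 0, 0, -0.004, 0]]])

```text
t: 9.1
tcp_pos: [0.5493, 0.1126, 0.0502]
ee_rot: [-0.707, 0.009, 0.707, 0.009]
contact_force: [-3.8, -0.5, -2.7]
gripper_width: 0.003
```

Emit:
carry_out(steps=[[[0, 0, 0, 0, 0, -0.001, 0], [0, 0, 0, 0, 0, -0.002, 0], [0, 0, 0, 0, 0, -0.003, 0]]])

```text
t: 9.35
tcp_pos: [0.5498, 0.1125, 0.0502]
ee_rot: [-0.705, 0.009, 0.709, 0.009]
contact_force: [-30.7, -1.5, 16.1]
gripper_width: 0.008
```

The left drawer is home too. Now I back off, rise, and look from above.

Emit:
carry_out(steps=[[[0, 0, 0, 0, 0, 0.02, 0], [0, 0, 0, 0, 0, 0.04, 0], [0, 0, 0, -0.04, 0, 0.05, 0], [0, 0, 0, -0.08, 0, 0.05, 0], [0, 0, 0, -0.12, 0, 0.05, 0], [0, 0, 0, -0.13, 0, 0.05, 0], [0, 0, 0, -0.13, 0, 0.05, 0], [0, 0, 0, -0.13, 0, 0.05, 0]]])

```text
t: 10.02
tcp_pos: [0.5027, 0.1138, 0.1803]
ee_rot: [0.708, -0.009, -0.706, -0.009]
contact_force: [-0.6, 0.5, 0.2]
gripper_width: 0.003
```

Run:
```python
from h import *
w=snap('wrist','w3'); cv2.imwrite('pics/m6.png',w['pixels'][:,:,::-1])
row((.613,.0835,.165))
```

```text
tcp [0.5022 0.1137 0.1792] row [-0.02  0.04 -0.  ] [ 0.0141  0.0272 -0.1116] j [0.15 0.21 1.6  0.   1.33 1.75]
```

View pics/m6.png

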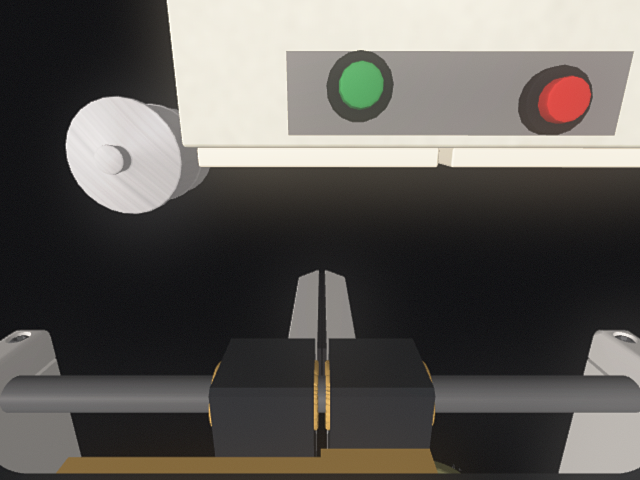

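Both panels sit flush at row 166, and green is at wrist (361,84). I move above it and cross-check its position from this view.

Emit:
carry_out(steps=[[[0, 0, 0, 0, 0.015, -0.04, 0], [0, 0, 0, 0, 0.027, -0.08, 0], [0, 0, 0, 0, 0.027, -0.111, 0], [0, 0, 0, 0, 0.027, -0.111, 0], [0, 0, 0, 0, 0.027, -0.111, 0], [0, 0, 0, 0, 0.027, -0.111, 0]]])

```text
t: 10.57
tcp_pos: [0.6117, 0.0839, 0.1786]
ee_rot: [-0.706, 0.009, 0.708, 0.009]
contact_force: [-0.4, 0.4, -0.6]
gripper_width: 0.005
```

Run:
```python
from h import *
a=load('top0');w=load('w3')
print(at_z(w,361,84,.147),at_z(w,565,99,.147),'tri',tri(a,(242.6,226.2),w,(361,84)))
print('tip',[at_z(w,322,270.5,z) for z in(.21,.216)])
row((.613,.0835,.13)); print(robot.sense()['contact_force'])
v=snap('wrist','w4'); cv2.imwrite('pics/m7.png',v['pixels'][:,:,::-1])
```

```text
[0.61640782 0.08503266 0.147     ] [ 0.60352042 -0.05216061  0.147     ] tri [0.61521591 0.08460399 0.14496334]
tip [array([0.50967418, 0.1137541 , 0.21      ]), array([0.51215815, 0.11369697, 0.216     ])]
tcp [0.6117 0.0839 0.1786] row [-0.01  0.14 -0.01] [ 0.0486  0.0004 -0.0014] j [0.08 0.45 1.3  0.   1.4  1.67]
[-0.35517072  0.35481187 -0.63628065]
```

View pics/m7.png

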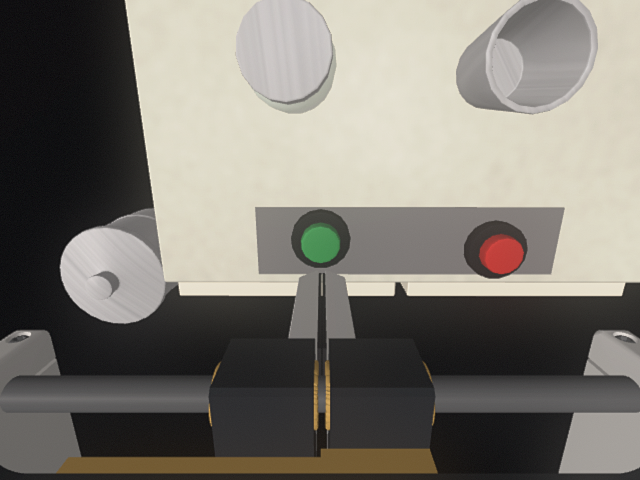

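The fingers line up with the green button at (321,243), and the estimates agree on x≈0.615. I come down, quickly at first and then in small steps.

Emit:
carry_out(steps=[[[0, 0, 0, 0.03, 0, -0.003, 0], [0, 0, 0, 0.045, 0, -0.003, 0], [0, 0, 0, 0.055, 0, -0.003, 0], [0, 0, 0, 0.058, 0, -0.003, 0], [0, 0, 0, 0.06, 0, -0.003, 0], [0, 0, 0, 0.061, 0, -0.003, 0]]])

```text
t: 11.12
tcp_pos: [0.6158, 0.0839, 0.1202]
ee_rot: [0.708, -0.009, -0.707, -0.009]
contact_force: [0.3, -0.1, -0.3]
gripper_width: 0.007
```

Emit:
carry_out(steps=[[[0, 0, 0, 0.001, 0, 0, 0], [0, 0, 0, 0.002, 0, 0, 0], [0, 0, 0, 0.003, 0, 0, 0], [0, 0, 0, 0.004, 0, 0, 0]]])

```text
t: 11.45
tcp_pos: [0.6157, 0.0838, 0.1155]
ee_rot: [0.707, -0.009, -0.707, -0.009]
contact_force: [0.1, -0.6, -0.1]
gripper_width: 0.006
```

Emit:
carry_out(steps=[[[0, 0, 0, 0.001, 0, 0, 0], [0, 0, 0, 0.002, 0, 0, 0], [0, 0, 0, 0.003, 0, 0, 0], [0, 0, 0, 0.004, 0, 0, 0]]])

```text
t: 11.78
tcp_pos: [0.6157, 0.0838, 0.1114]
ee_rot: [0.707, -0.009, -0.707, -0.009]
contact_force: [-0.4, -0.7, 2.5]
gripper_width: 0.003
```

Contact has begun at 2.5 N. I keep going until the force rises past about 5 N with a hard stop.

Emit:
carry_out(steps=[[[0, 0, 0, 0.001, 0, 0, 0], [0, 0, 0, 0.002, 0, 0, 0], [0, 0, 0, 0.003, 0, 0, 0], [0, 0, 0, 0.004, 0, 0, 0]]])

```text
t: 12.12
tcp_pos: [0.6159, 0.0838, 0.1087]
ee_rot: [0.708, -0.009, -0.707, -0.009]
contact_force: [-7.1, -0.2, 22.5]
gripper_width: 0.004
```

Emit:
carry_out(steps=[[[0, 0, 0, 0.001, 0, 0, 0], [0, 0, 0, 0.0015, 0, 0, 0], [0, 0, 0, 0.0015, 0, 0, 0]]])

```text
t: 12.37
tcp_pos: [0.616, 0.0838, 0.1086]
ee_rot: [0.708, -0.009, -0.706, -0.009]
contact_force: [-11.1, -1.4, 26.8]
gripper_width: 0.005
```

The button bottomed out: 27 N, with about 6 mm of travel since first contact. Now I release it, lift clear and check.

Emit:
carry_out(steps=[[[0, 0, 0, -0.005, 0, 0, 0], [0, 0, 0, -0.015, 0, 0, 0], [0, 0, 0, -0.04, 0, 0, 0], [0, 0, 0, -0.08, 0, 0, 0], [0, 0, 0, -0.08, 0, 0.04, 0], [0, 0, 0, -0.08, 0, 0.08, 0], [0, 0, 0, -0.08, 0, 0.12, 0], [0, 0, 0, -0.08, 0, 0.12, 0], [0, 0, 0, -0.08, 0, 0.12, 0], [0, 0, 0, -0.08, 0, 0.12, 0]]])

```text
t: 13.2
tcp_pos: [0.4964, 0.0869, 0.1864]
ee_rot: [0.708, -0.009, -0.707, -0.009]
contact_force: [-0.3, -0.5, -0.2]
gripper_width: 0.006
```

Run:
```python
from h import *
s=robot.sense(); print(s['tcp_pos'],s['contact_force'])
w=snap('wrist','w5'); t=snap('top','t5'); b=snap('scene','s5')
f=lambda s:cv2.resize(s['pixels'][:,:,::-1],(400,300),interpolation=cv2.INTER_AREA)
cv2.imwrite('pics/m8.png',np.vstack([np.hstack([f(w),cv2.resize(t['pixels'][110:320,120:400,::-1],(400,300))]),np.hstack([cv2.resize(b['pixels'][120:345,190:490,::-1],(400,300)),f(b)])]))
```

```text
[0.49638476 0.08692959 0.18637325] [-0.26244374 -0.45427297 -0.18167325]
```

View pics/m8.png

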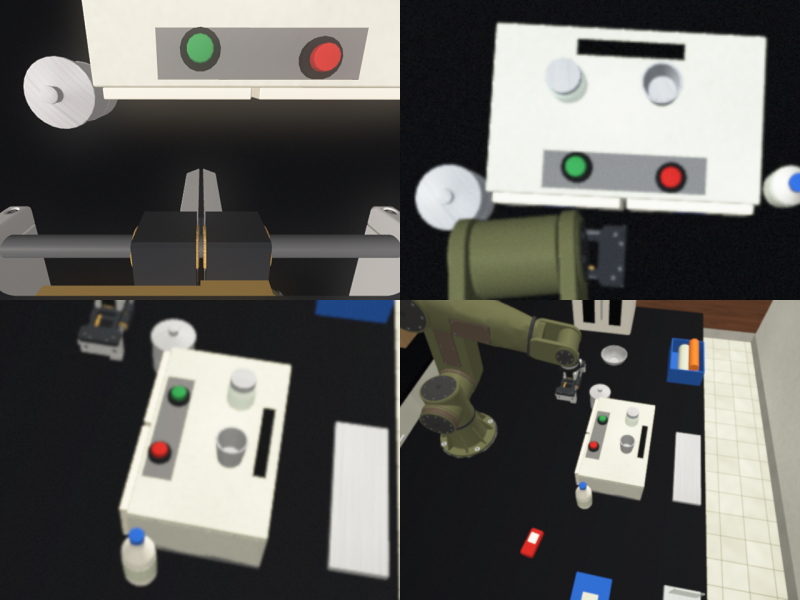

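Both drawers are flush in all views, both buttons are up, and the bystanders stand where they were. The gripper is clear and in free air.

```bash
python3 -c "
from h import *
print(robot.sign_off())"
```

```text
the job is handed in; nothing more can be done
None
```

The job is handed in: both drawers are fully home and the green start button was pressed right down and released.

- **Drawers:** I pushed the right drawer, then the left, with shut fingertips at about 4 N, ending at roughly 12 mm/s. Each met its hard stop, at about 25 N (right) and 31 N (left) along the push. The stops came within about 1 mm of where I predicted.
- **Start button:** It bottomed out at 27 N after about 6 mm of travel. I then lifted off, and it came back up.
- **Last checks:** The wrist, top and scene views show both panels flush and both buttons up. The red button was never touched. The bystanders look unmoved by eye; I did not measure them. The tool was in free air (under 1 N) at hand-in, at about 13 s.

**One disagreement:** The visible fingertips sit about 36 mm above the reported TCP. Because of this, my first approach to the right drawer passed just over the panel's top edge, with no measurable contact. I noticed it in the wrist picture, backed out, and allowed for the offset from then on.

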